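# Check the block heater and hold its cover over the screw holes

## Task

Check the block heater before it is closed: take the thermometer wand, hold it still for at least a second with its nose pointing at the yellow dot from about 5 cm away, then stand it back in its stand and let go. Then pick up the blue cover plate by its handle and hold it level over the heater, about 15 mm above the aluminium block and touching nothing, with its four holes lined up over the four threaded holes (wide pair over wide pair) so that I can put the screws in. Finish while still holding it there, steady, and leave the other things on the bench where they are.

Things in the scene. Friction and masses are not known exactly. Their poses are not given: they have to be found in the camera images.
- wand_grip (a point): Where to grip the infrared thermometer: a grey round wand, 28 mm thick and 150 mm long with an orange band, about 120 g, standing nose down in its stand. This point is on its axis, 108 mm above the nose end (42 mm below its top; straight 28 mm grip from 45 to 136 mm above the nose). Its z axis runs up the wand, from nose to top; the wand looks out of its nose along -z.
- wand_nose (a point): Centre of the wand's flat 18 mm nose (the lens), at its lower end; the nose tapers from 28 mm at 45 mm up to 18 mm.
- wand: The same thermometer wand; origin at the nose, z axis up the wand.
- stand: White thermometer stand fixed to the bench: round foot 110 mm across, 8 mm high, with an upright open tube in the middle. Origin under its centre at bench height.
- stand_floor (a point): Centre of the floor inside the stand's tube, 14 mm above the bench, on which the nose rests. The bore is 35 mm wide, flaring to 50 mm at the rim, which is 56 mm above this point (70 mm above the bench).
- dot (a point): Centre of the round yellow measuring dot, 26 mm across, on the middle of the block heater's flat aluminium top, 90 mm above the bench.
- heater: Off-white block heater fixed to the bench, 170 x 210 mm and 80 mm high, with an aluminium block on top (122 x 152 mm) whose top is 90 mm above the bench. Origin at bench height below the dot; x axis from its display side to its rear, y axis to its left, z up. Its long side is along y.
- thread0 (a point): Threaded hole in the block's top, left front (6 mm black hole in a 16 mm brass ring), at block top height; goes with hole0 of the plate. The front pair (display side) is 110 mm apart, the rear pair 80 mm, the rows 80 mm apart; the dot is the middle between the rows.
- thread1 (a point): Threaded hole in the block's top, right front (6 mm black hole in a 16 mm brass ring), at block top height; goes with hole1 of the plate. The front pair (display side) is 110 mm apart, the rear pair 80 mm, the rows 80 mm apart; the dot is the middle between the rows.
- thread2 (a point): Threaded hole in the block's top, right rear (6 mm black hole in a 16 mm brass ring), at block top height; goes with hole2 of the plate. The front pair (display side) is 110 mm apart, the rear pair 80 mm, the rows 80 mm apart; the dot is the middle between the rows.
- thread3 (a point): Threaded hole in the block's top, left rear (6 mm black hole in a 16 mm brass ring), at block top height; goes with hole3 of the plate. The front pair (display side) is 110 mm apart, the rear pair 80 mm, the rows 80 mm apart; the dot is the middle between the rows.
- plate_grip (a point): Middle of the black bar handle of the loose blue cover plate, 38 mm above the plate's underside. The bar is 12 mm thick, 72 mm long along the plate's y axis and 14 mm high (31 to 45 mm above the underside), on two posts 62 mm apart. Axes as the plate's.
- plate: Blue cover plate, 110 x 140 x 5 mm, about 0.3 kg, lying flat on the bench handle up. Origin at the centre of its underside; x axis from its wide hole pair (front) to its narrow pair (rear), y to the left along the handle and the long side, z up.
- hole0 (a point): Centre of the plate's left front through hole, 13 mm wide, at the underside of the plate; belongs over thread0.
- hole1 (a point): Centre of the plate's right front through hole, 13 mm wide, at the underside of the plate; belongs over thread1.
- hole2 (a point): Centre of the plate's right rear through hole, 13 mm wide, at the underside of the plate; belongs over thread2.
- hole3 (a point): Centre of the plate's left rear through hole, 13 mm wide, at the underside of the plate; belongs over thread3.
- rack: lime-green microtube rack, 75 x 170 x 26 mm, with small tubes; bystander
- tipbox: red pipette-tip box with a clear pinkish lid, 80 x 120 x 75 mm; bystander
- bottle: clear glass bottle with orange cap, 72 mm across, 160 mm tall; bystander
- amber: amber glass bottle with black cap, 56 mm across, 130 mm tall; bystander
- beaker: white plastic beaker, 110 mm across, 120 mm tall; bystander
- screwdriver: green-handled screwdriver lying on the bench; bystander
There are look-alikes about, which are no part of the job. Of the things that look like the wand, the smaller one is meant. Leave any brown look-alike of the plate alone.

How it is judged:
By the outcome, as a careful person would: the job done as asked, in the order asked, and still so for the second after the job is handed in, while the arm keeps its last pose, push and grip.
It also fails if it takes over 72 s, if anything falls off the work surface, if the arm or the gripper's body presses on something with over 40 N, if the wrist force passes 120 N, or if a joint passes its speed limit or range.

## Robot

A 6-joint arm with a two-finger parallel gripper is mounted at the origin on the work surface. World frame = base frame: x ahead of the robot, y to its left, z up, the work surface at z = 0. Lengths are in m, angles in rad, forces in N, time in s.
With the tool pointing down it reaches from about 0.35 to 0.925 m from the base axis. Payload 6.4 kg.
Tool frame: the origin (TCP) lies midway between the tips of the shut fingers; the grasp point (between the pads) lies 19 mm behind it; z points along the fingers, y is the direction in which the jaws open and shut (so a half turn about z gives the same grasp; the last joint's range is limited). The gripper opens to 94 mm and grips with 3 to 60 N. Pads are 16 mm wide; open, the fingers measure 119 mm over their backs; the gripper's body (75 mm by 177 mm) begins 78 mm behind the grasp point.
Start: joints at [1.057, 0.245, 1.558, -0, 1.339, -0.174], TCP at [0.217, 0.613, 0.205] pointing down, gripper open.
Joint ranges: [-3.13, 3.13], [-1.02, 2.26], [0.13, 2.54], [-0.95, 4.09], [0.21, 2.88], [-2.74, 2.74]. Speed limits (rad/s): [2.57, 2.57, 3.14, 3.14, 3.14, 3.14].

## Interface

Orientations are given as a unit quaternion [x, y, z, w].
In Python, from workcell import robot gives the robot as it stands.
- The arm moves only by the tool move_arm, never from a script. Its argument "steps" is a list of rows, each a list of 7 numbers: the shift along the tool's x, y, z in cm, then the turn, a rotation vector about the tool's x, y, z in degrees, then the opening, from 0 (shut) to 1 (fully open). In form: [[tx, ty, tz, ax, ay, az, gripper], ...]. A call has 1 to 20 rows; each row shifts and turns the commanded pose from where the row before left it, along the tool's axes as they then stand; what a row does not reach is not made up. A row lasts 1/8 s, in which the tool goes at most 62.5 mm and 10.7 degrees, less where a joint would pass 70% of its speed; a pose out of reach is approached as far as the arm can. A call is refused whole if a number of a shift passes 6.25 or a number of a turn 10.7, either way. A call with a gripper value outside its range is refused whole. The fingers move at their own pace and stop on an object; "grip_force" is the grip in N (left out, the last holds). Time passes only in rows, so rows that do not move let the fingers close. It gives the time, the measured TCP pose, the force and the opening at its end, in the units of the state.
- robot.observe(): the state, without advancing time (a new reading comes with each control period).
- robot.capture(name): name is "side" or "top"; returns a dict with "color" (480x640x3 uint8, red, green, blue), "fx", "fy", "cx", "cy" (pixels), "k1" (the pictures are not rectified: a ray, as slopes to the right and down, at radius r is drawn at 1 + k1 r^2 times it, then the intrinsics apply), "origin" and "rotation" of the camera in the world. Camera axes: x right, y down, z forward; pixel columns grow to the right and rows downward; lengths in m; the calibration is good to about 2 mm. A picture is of the moment at which its call begins. There is no depth.
- robot.close_job(): hands the job in, once; it reports no verdict.
The state is a dict: "time_s": time; "q": joint angles; "qd": joint speeds; "effort": joint torques, N m; "position": TCP position; "tool_rot": TCP orientation; "contact_force": force on the tool from outside, world axes, zero at the start; "torque": the same for the moment, N m; "grip_width": finger opening in m.
Only numpy, scipy, OpenCV 4.12 (cv2) and the standard library are available. Lean on these libraries where they do the work, as an engineer would, in place of code of your own. Each camera call takes 0.05 s, during which the arm holds its last target.

## Working session

There is one attempt and no reset: what is moved stays moved. The work goes in short steps, Python scripts to look and compute and a tool call to move; the robot and the scene stay as the last step left them, time stands still between calls to the robot, and variables do not carry over. Pictures are saved under pics/ and viewed, and the job is handed in when it is done.

Besides the shell and the picture viewer there is one more tool, called after "Emit:" as a command line: name --pt "numbers of a row" for each row, then --argument value for the rest. move_arm: Moves the arm, as the interface text tells. Its arguments: {"type":"object","properties":{"steps":{"type":"array","items":{"type":"array","items":{"type":"number"}}},"grip_force":{"type":"number"}},"required":["steps"]}

```bash
ls; mkdir -p pics
python3 - <<'E'
from workcell import robot
import cv2,numpy as np,pickle
s=robot.observe();print(s)
for n in("side","top"):
    c=robot.capture(n);cv2.imwrite(f"pics/{n}0.png",c["color"][:,:,::-1])
    pickle.dump(c,open(f"{n}0.pkl","wb"))
    print(n,{k:v for k,v in c.items() if k!="color"})
E
```

```text
pics
{'time_s': 0.0, 'q': array([ 1.05688068e+00,  2.45803461e-01,  1.55898620e+00, -1.79122317e-06,
        1.33872044e+00, -1.74070416e-01]), 'qd': array([-1.74427698e-03, -7.58459273e-04,  3.00743246e-04, -3.63883945e-04,
        2.34094359e-05,  8.97265605e-04]), 'effort': array([ 5.45098028e-04, -4.15838850e+01, -3.14603412e+01,  6.84811547e-02,
        3.32889031e-02, -1.25645151e-04]), 'position': array([0.21634979, 0.61230308, 0.20436712]), 'tool_rot': array([ 1.69105799e-01,  9.85597438e-01, -9.02852064e-04, -3.22508423e-04]), 'contact_force': array([-0.23292373,  0.29174855, -0.52309874]), 'torque': array([ 0.02358045, -0.00920772, -0.00694763]), 'grip_width': 0.09377213759327749}
side {'fx': 589.8156132679774, 'fy': 589.8156132679774, 'cx': 312.79958447971825, 'cy': 241.74519599537987, 'k1': -0.16825195373195306, 'origin': array([0.21251529, 1.40281455, 1.34668223]), 'rotation': array([-0.08713464,  0.89996873, -0.42498775,  0.0430029 ])}
top {'fx': 525.3965900689556, 'fy': 525.3965900689556, 'cx': 319.90204320713707, 'cy': 235.75653213413582, 'k1': -0.0013612157283189315, 'origin': array([ 0.27964166, -0.03267138,  1.37840595]), 'rotation': array([ 0.70923603, -0.69922965,  0.07337579, -0.05175078])}
```

View pics/side0.png

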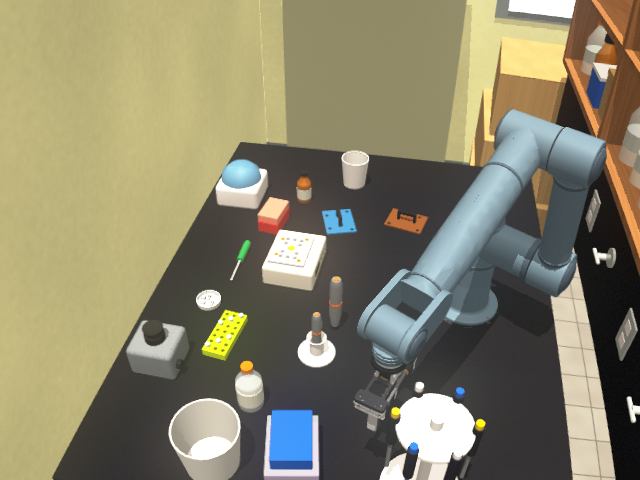

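View pics/top0.png

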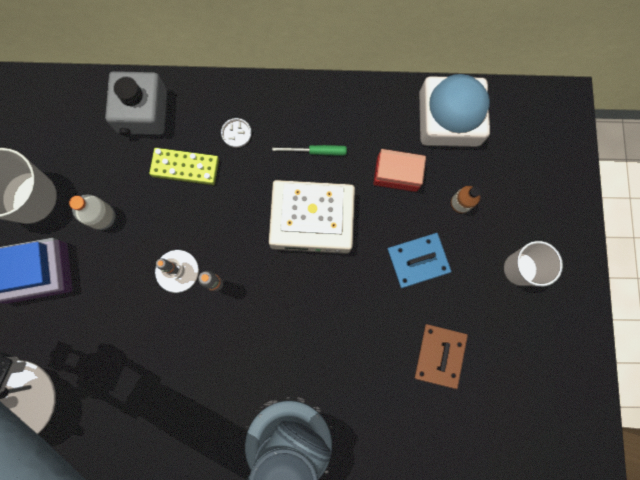

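```bash
cat > h.py <<'E'
import cv2,numpy as np,pickle
from scipy.spatial.transform import Rotation as R
from scipy.optimize import least_squares
def crop(c,x0,y0,w,h,s,name):
    im=c["color"][y0:y0+h,x0:x0+w,::-1]
    im=cv2.resize(im,None,fx=s,fy=s,interpolation=cv2.INTER_CUBIC).copy()
    for x in range((x0+9)//10*10,x0+w,10):
        cv2.line(im,((x-x0)*s,0),((x-x0)*s,6),(0,255,255),1)
        if x%20==0: cv2.putText(im,str(x),((x-x0)*s,16),0,.35,(0,255,255),1)
    for y in range((y0+9)//10*10,y0+h,10):
        cv2.line(im,(0,(y-y0)*s),(6,(y-y0)*s),(0,255,255),1)
        if y%20==0: cv2.putText(im,str(y),(8,(y-y0)*s+4),0,.35,(0,255,255),1)
    cv2.imwrite("pics/"+name,im)
def proj(c,P):
    P=np.atleast_2d(P); q=R.from_quat(c["rotation"]).inv().apply(P-c["origin"])
    s=q[:,:2]/q[:,2:]; s=s*(1+c["k1"]*(s**2).sum(1,keepdims=True))
    return s*[c["fx"],c["fy"]]+[c["cx"],c["cy"]]
def ray(c,uv):
    d=(np.array(uv,float)-[c["cx"],c["cy"]])/[c["fx"],c["fy"]]
    s=d.copy()
    for _ in range(30): s=d/(1+c["k1"]*(s@s))
    v=R.from_quat(c["rotation"]).apply([s[0],s[1],1]); return v/np.linalg.norm(v)
def onz(c,uv,z):
    v=ray(c,uv); return c["origin"]+v*(z-c["origin"][2])/v[2]
def tri(cs,uvs):
    A=np.zeros((3,3));b=np.zeros(3)
    for c,u in zip(cs,uvs):
        v=ray(c,u);M=np.eye(3)-np.outer(v,v);A+=M;b+=M@c["origin"]
    X=np.linalg.solve(A,b); return X,[np.round(proj(c,X)[0]-u,2) for c,u in zip(cs,uvs)]
def ld(n): return pickle.load(open(n+".pkl","rb"))
E
python3 - <<'E'
from h import *
s,t=ld("side0"),ld("top0")
crop(s,285,265,80,100,7,"s_wand.png");crop(t,145,235,100,70,8,"t_wand.png")
crop(s,255,225,80,70,9,"s_heat.png");crop(t,262,172,100,90,8,"t_heat.png")
crop(s,310,200,60,40,12,"s_plate.png");crop(t,380,225,80,70,9,"t_plate.png")
E
```

```text
(no output)
```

View pics/s_wand.png

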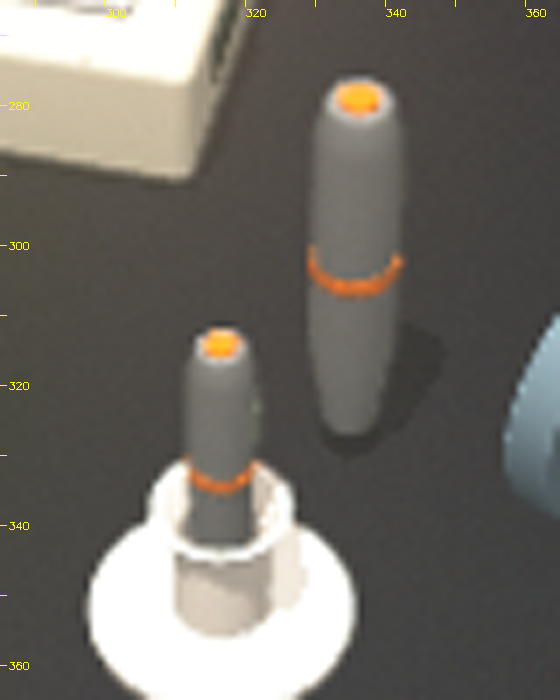

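View pics/t_wand.png

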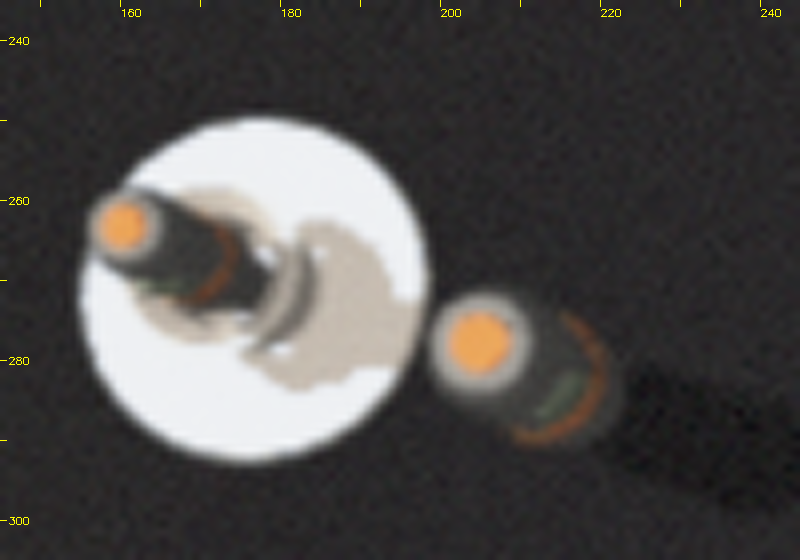

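View pics/s_heat.png

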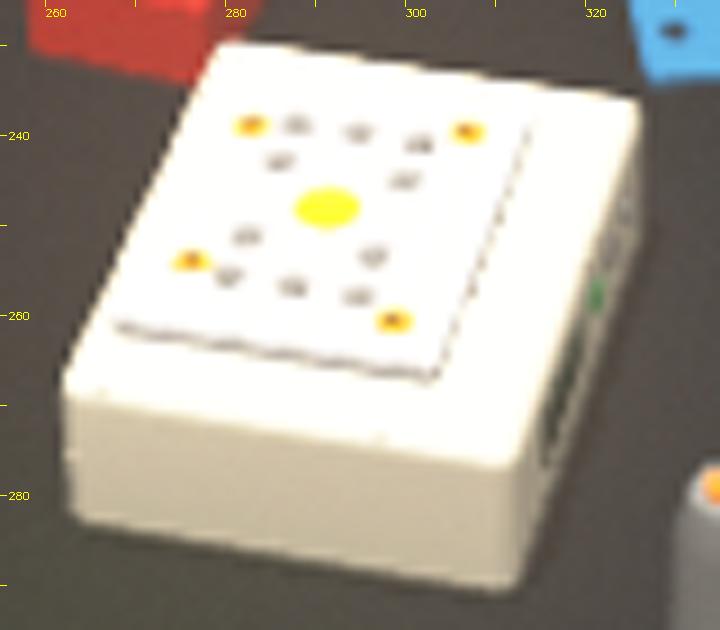

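View pics/t_heat.png

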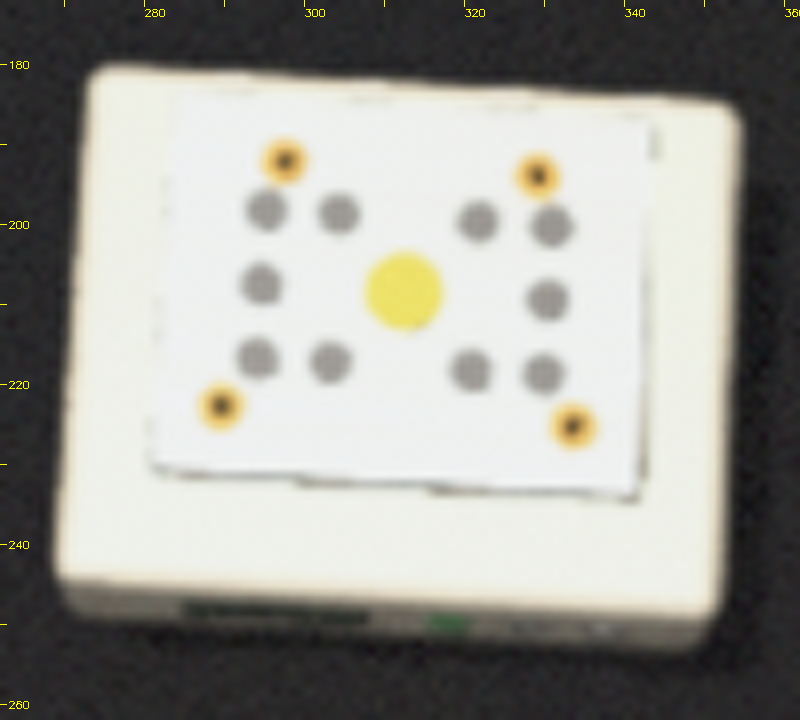

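View pics/s_plate.png

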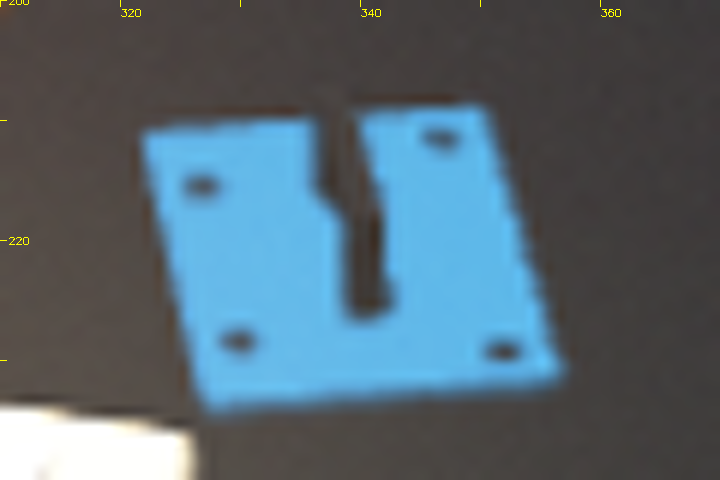

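View pics/t_plate.png

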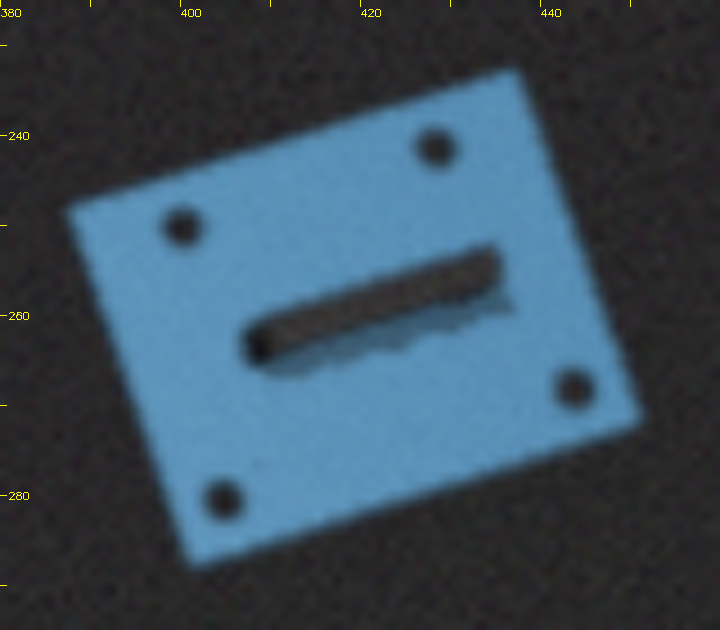

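Candidates for the wand: the short one in the stand (side (317,330), top (165,268)) and a bigger one standing free (side (336,300), top (207,280)). I choose the one in the stand, which is smaller. For the plate: the blue one (top (420,260), side (339,221)); the brown one (top (441,356)) is left alone.

```bash
cat > pts.py <<'E'
from h import *
s,t=ld("side0"),ld("top0")
D={"thread0":((289.6,222.6),(298.8,260.6)),"thread1":((333.6,225.25),(306.9,239.7)),"thread2":((329.1,194),(282.8,238.9)),"thread3":((297.6,192.1),(276.1,254)),"dot":((312.5,208.25),(291.3,248)),
"hole0":((404.9,280.6),(351.9,229.25)),"hole1":((443.9,268.2),(346.7,211.6)),"hole2":((428.4,241.3),(326.9,215.5)),"hole3":((400.3,250.2),(329.75,228.5)),
"wandtop":((160.4,263.25),(316.4,314)),"bigtop":((204.9,277.9),(336.1,279))}
P={}
if __name__=="__main__":
  for k,(a,b) in D.items():
    a=np.array(a)-.5;b=np.array(b)-.5
    X,r=tri([t,s],[a,b]);P[k]=X;print(k,X.round(4),r)
  def d(a,b):return round(np.linalg.norm(P[a]-P[b])*1000,1)
  for n in("thread","hole"): print(n,[d(n+a,n+b) for a,b in("01","12","23","30","02","13")])
  print("foot",onz(t,(176.25,270.75),.008))
E
python3 pts.py
```

```text
thread0 [0.5417 0.0063 0.0919] [array([0.02, 0.78]), array([-0.58, -0.15])]
thread1 [ 0.5373 -0.1036  0.0916] [array([0.02, 0.65]), array([-0.47, -0.11])]
thread2 [ 0.6177 -0.0916  0.0923] [array([0.02, 0.55]), array([-0.4 , -0.12])]
thread3 [ 0.6212 -0.0121  0.0915] [array([0.02, 0.55]), array([-0.41, -0.12])]
dot [ 0.5794 -0.0503  0.0925] [array([0.02, 0.77]), array([-0.56, -0.15])]
hole0 [ 0.4093 -0.297   0.0061] [array([0.03, 0.72]), array([-0.51, -0.08])]
hole1 [ 0.444  -0.4013  0.0062] [array([0.03, 0.55]), array([-0.38, -0.07])]
hole2 [ 0.5146 -0.3616  0.007 ] [array([0.03, 0.84]), array([-0.58, -0.13])]
hole3 [ 0.49   -0.2861  0.0061] [array([0.02, 0.67]), array([-0.47, -0.1 ])]
wandtop [0.4265 0.2988 0.1669] [array([0.01, 0.46]), array([-0.37, -0.07])]
bigtop [0.3908 0.1884 0.2037] [array([0.01, 0.45]), array([-0.34, -0.06])]
thread [np.float64(110.0), np.float64(81.2), np.float64(79.6), np.float64(81.7), np.float64(124.0), np.float64(124.2)]
hole [np.float64(109.9), np.float64(81.0), np.float64(79.4), np.float64(81.5), np.float64(123.6), np.float64(124.0)]
foot [0.42671224 0.29887386 0.008     ]
```

```bash
cat > plan.py <<'E'
from h import *
from workcell import robot
def fit(P,names,model):
    A=np.array([P[n][:2] for n in names]);M=np.array(model)
    z=lambda v:v[:,0]+1j*v[:,1]
    a,m=z(A),z(M);rot=np.sum((a-a.mean())*np.conj(m-m.mean()));ang=np.angle(rot)
    c=a.mean()-np.exp(1j*ang)*m.mean();res=a-c-np.exp(1j*ang)*m
    return (c.real,c.imag),np.degrees(ang),np.round(np.abs(res)*1000,2)
MOD=[(-.04,.055),(-.04,-.055),(.04,-.04),(.04,.04)]
def pose(s=None):
    s=s or robot.observe();r=R.from_quat(s["tool_rot"]);y=r.as_matrix()[:,1];z=r.as_matrix()[:,2]
    return s["position"],np.degrees(np.arctan2(y[1],y[0])),z
def delta(p,yaw,tgt,tyaw):
    """total shift in tool axes (cm) with current yaw, and turn deg about tool z"""
    a=np.radians(yaw);y=np.array([np.cos(a),np.sin(a),0]);z=np.array([0,0,-1.]);x=np.cross(y,z)
    d=(np.array(tgt)-p)*100
    return np.round([d@x,d@y,d@z],2),round(-((tyaw-yaw+180)%360-180),2)
E
python3 - <<'E'
from pts import *
from plan import *
for k,(a,b) in D.items(): P[k]=tri([t,s],[np.array(a)-.5,np.array(b)-.5])[0]
print("heater",fit(P,["thread%d"%i for i in range(4)],MOD)); print("plate",fit(P,["hole%d"%i for i in range(4)],MOD))
p,y,z=pose();print(p,y,z)
print(delta(p,y,[.4265,.2988,.25],-18))
E
```

```text
heater ((np.float64(0.5794767107731533), np.float64(-0.05025663559196673)), np.float64(-2.3536750888669475), array([0.07, 0.08, 0.26, 0.22]))
plate ((np.float64(0.46445296748916187), np.float64(-0.33651494598621123)), np.float64(18.377289191605616), array([0.14, 0.16, 0.51, 0.24]))
[0.21637465 0.61237127 0.20448911] 70.53279914839534 [-8.17697568e-04 -1.48753166e-03 -9.99998559e-01]
(array([-30.26, -22.56,  -4.55]), np.float64(88.53))
```

Emit:
move_arm --pt "0 0 -4.5 0 0 0 1" --pt "-3 -2.25 0 0 0 0 1" --pt "-3 -2.25 0 0 0 0 1" --pt "-3 -2.25 0 0 0 0 1" --pt "-3 -2.25 0 0 0 0 1" --pt "-3 -2.25 0 0 0 0 1" --pt "-3 -2.25 0 0 0 0 1" --pt "-3 -2.25 0 0 0 0 1" --pt "-3 -2.25 0 0 0 0 1" --pt "-3 -2.25 0 0 0 0 1" --pt "-3 -2.25 0 0 0 0 1" --pt "0 0 0 0 0 10 1" --pt "0 0 0 0 0 10 1" --pt "0 0 0 0 0 10 1" --pt "0 0 0 0 0 10 1" --pt "0 0 0 0 0 10 1" --pt "0 0 0 0 0 10 1" --pt "0 0 0 0 0 10 1" --pt "0 0 0 0 0 10 1" --pt "0 0 0 0 0 8.5 1"

```text
time_s: 2.6
position: [0.4242, 0.3006, 0.25]
tool_rot: [0.81, 0.586, -0.0, -0.0]
contact_force: [-0.3, -0.6, -0.4]
grip_width: 0.094
```

Run:
```python
from plan import *
p,y,z=pose();print(p,y,z,robot.observe()["time_s"])
print(delta(p,y,[.4265,.2988,.103],-18))
for n in("side","top"):
    c=robot.capture(n);pickle.dump(c,open(n+"1.pkl","wb"))
    print(n,proj(c,p))
crop(ld("side1"),260,230,110,130,5,"s1.png");crop(ld("top1"),90,200,140,110,5,"t1.png")
```

```text
[0.42418498 0.30058958 0.24995982] -18.259379922618994 [-8.61074831e-04 -3.48733465e-04 -9.99999568e-01] 2.6
(array([-0.1 ,  0.28, 14.7 ]), np.float64(-0.26))
side [[316.24642341 292.37173882]]
top [[148.58944997 259.43964126]]
```

View pics/s1.png

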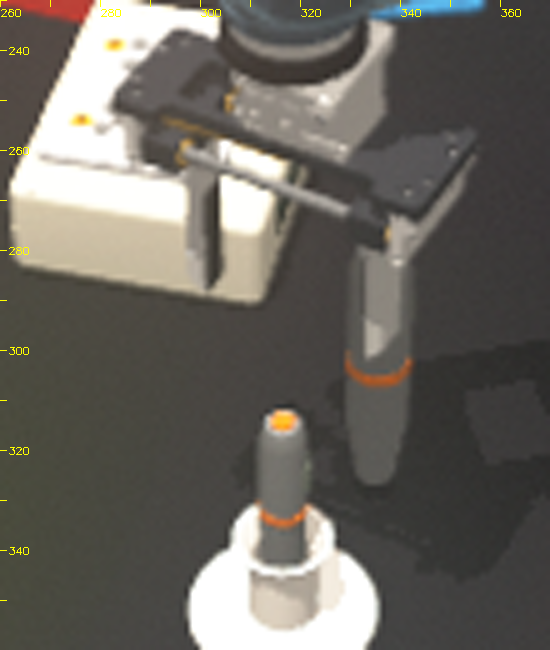

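View pics/t1.png

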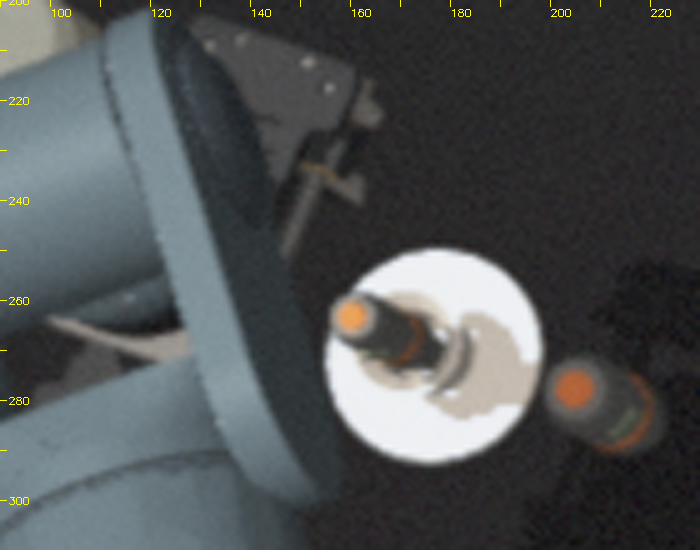

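The side view shows the open jaws straddling the wand axis (tips at about (301,287) and (335,301), midpoint about 1 px from prediction), and clear of the bigger wand. I'm descending to grip.

Emit:
move_arm --pt "-0.1 0.3 0 0 0 -0.3 1" --pt "0 0 3 0 0 0 1" --pt "0 0 3 0 0 0 1" --pt "0 0 3 0 0 0 1" --pt "0 0 3 0 0 0 1" --pt "0 0 1.7 0 0 0 1" --pt "0 0 1 0 0 0 1" --pt "0 0 0 0 0 0 1" --grip_force 20

```text
time_s: 3.7
position: [0.4271, 0.2988, 0.1034]
tool_rot: [0.807, 0.59, -0.0, -0.0]
contact_force: [-0.4, 0.5, -0.0]
grip_width: 0.0943
```

Run:
```python
from plan import *
p,y,z=pose();print(p,y,z,robot.observe()["contact_force"])
for n in("side","top"):
    c=robot.capture(n);pickle.dump(c,open(n+"2.pkl","wb"))
crop(ld("side2"),270,250,100,110,6,"s2.png");crop(ld("top2"),120,210,110,90,7,"t2.png")
```

```text
[0.42711664 0.29883569 0.10339959] -17.647798681853548 [-2.78157982e-04 -1.41522190e-04 -9.99999951e-01] [-0.4408889   0.48242282 -0.01028829]
```

View pics/s2.png

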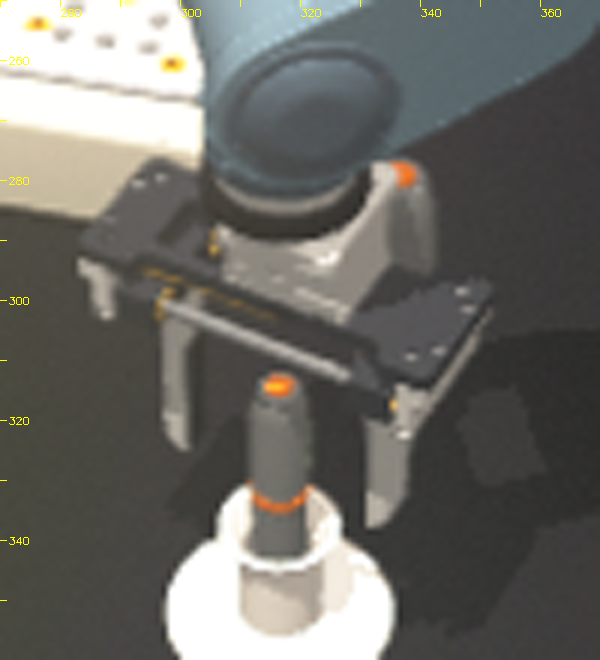

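View pics/t2.png

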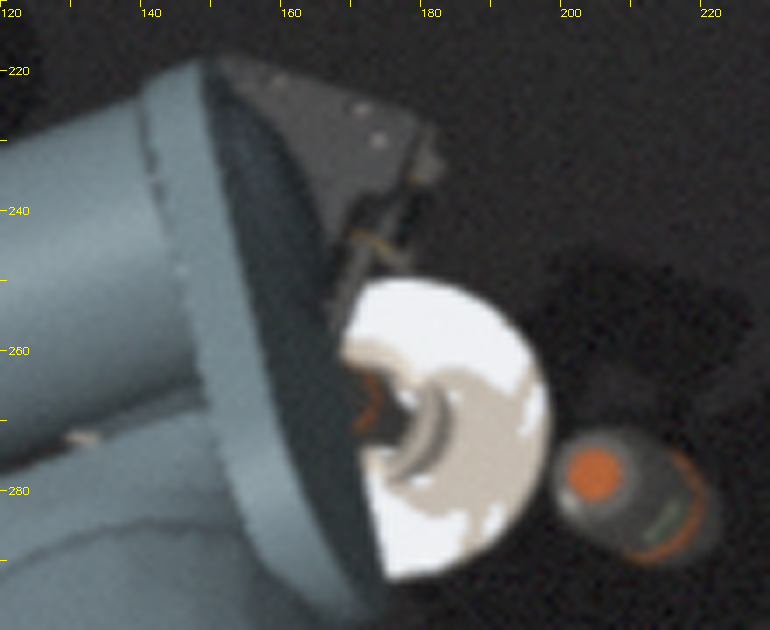

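Fingers sit either side of the wand (tip midpoint at about u=317, wand axis 316.7). Closing.

Emit:
move_arm --pt "0 0 0 0 0 0 0.6" --pt "0 0 0 0 0 0 0.4" --pt "0 0 0 0 0 0 0.25" --pt "0 0 0 0 0 0 0.2" --pt "0 0 0 0 0 0 0.1" --pt "0 0 0 0 0 0 0.0" --pt "0 0 0 0 0 0 0.0" --pt "0 0 0 0 0 0 0.0" --grip_force 20

```text
time_s: 4.8
position: [0.4271, 0.2988, 0.1035]
tool_rot: [0.807, 0.59, -0.0, 0.0]
contact_force: [0.3, -0.5, 0.6]
grip_width: 0.0275
```

Emit:
move_arm --pt "0 0 -1 0 0 0 0" --pt "0 0 -2 0 0 0 0" --pt "0 0 -2.5 0 0 0 0" --pt "0 0 -3 0 0 0 0" --pt "0 0 -3 0 0 0 0" --pt "0 0 -2 0 0 0 0" --pt "0 0 -1 0 0 0 0" --pt "0 0 0 0 0 0 0"

```text
time_s: 5.8
position: [0.4272, 0.299, 0.249]
tool_rot: [0.807, 0.59, 0.001, 0.0]
contact_force: [-0.4, 0.1, -1.0]
grip_width: 0.0278
```

Run:
```python
from plan import *
p,y,z=pose();print(p,y,z,robot.observe()["contact_force"])
print(delta(p,y,[.5795,-.0503,.249-.019],y))
for n in("side","top"):
    c=robot.capture(n);pickle.dump(c,open(n+"3.pkl","wb"))
crop(ld("side3"),260,200,110,160,5,"s3.png")
```

```text
[0.42719346 0.29895107 0.24897562] -17.666410797135306 [ 9.69548270e-04  4.09076773e-04 -9.99999446e-01] [-0.42275378  0.05250555 -0.99986544]
(array([-28.66,  25.11,   1.9 ]), np.float64(-0.0))
```

View pics/s3.png

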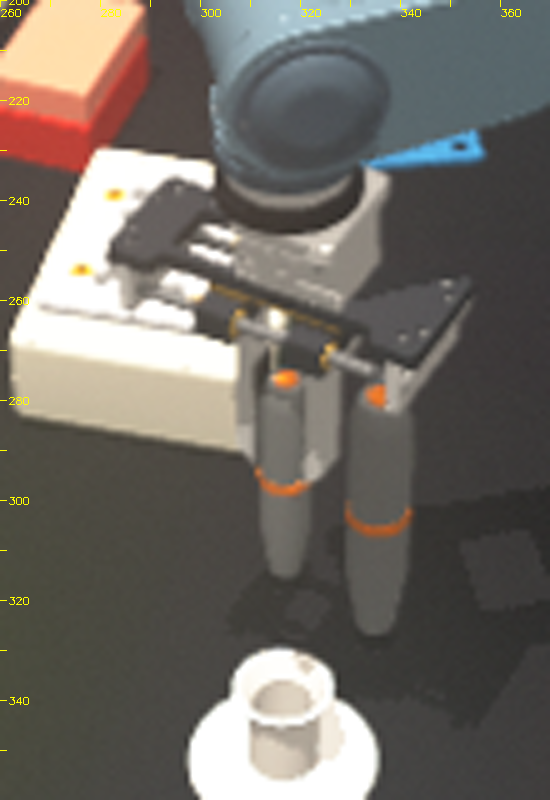

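The side view shows the wand hanging upright in the jaws, out of the stand, clear of the big wand. Moving to the dot.

Emit:
move_arm --pt "-0.8 0.7 0 0 0 0 0" --pt "-1.6 1.4 0 0 0 0 0" --pt "-2.4 2.1 0 0 0 0 0" --pt "-2.8 2.5 0 0 0 0 0" --pt "-2.8 2.5 0 0 0 0 0" --pt "-2.8 2.5 0 0 0 0 0" --pt "-2.8 2.5 0 0 0 0 0" --pt "-2.8 2.5 0 0 0 0 0" --pt "-2.8 2.5 0 0 0 0 0" --pt "-2.8 2.2 0.4 0 0 0 0" --pt "-2 1.8 0.5 0 0 0 0" --pt "-1.5 1.4 0.5 0 0 0 0" --pt "-0.8 0.5 0.5 0 0 0 0" --pt "0 0 0 0 0 0 0"

```text
time_s: 7.65
position: [0.5786, -0.0509, 0.2286]
tool_rot: [0.807, 0.59, -0.0, -0.001]
contact_force: [-0.3, 1.4, -2.0]
grip_width: 0.0275
```

Run:
```python
from plan import *
p,y,z=pose();print(p,y,z,robot.observe()["contact_force"])
print(delta(p,y,[.5795,-.0503,.2295],y))
for n in("side","top"):
    c=robot.capture(n);pickle.dump(c,open(n+"4.pkl","wb"))
    print(n,proj(c,[p-[0,0,.0895],[.5795,-.0503,.09]]))
crop(ld("side4"),240,170,100,110,6,"s4.png");crop(ld("top4"),262,160,100,100,6,"t4.png")
```

```text
[ 0.57860897 -0.05086697  0.22857634] -17.696131703615 [-1.64531342e-03  6.58855206e-04 -9.99998429e-01] [-0.33809142  1.36012029 -1.97004521]
(array([ 0.08,  0.07, -0.09]), np.float64(-0.0))
side [[290.10737677 236.31250606]
 [290.218495   247.9104212 ]]
top [[312.59084523 204.46158301]
 [312.018599   208.69171189]]
```

View pics/s4.png

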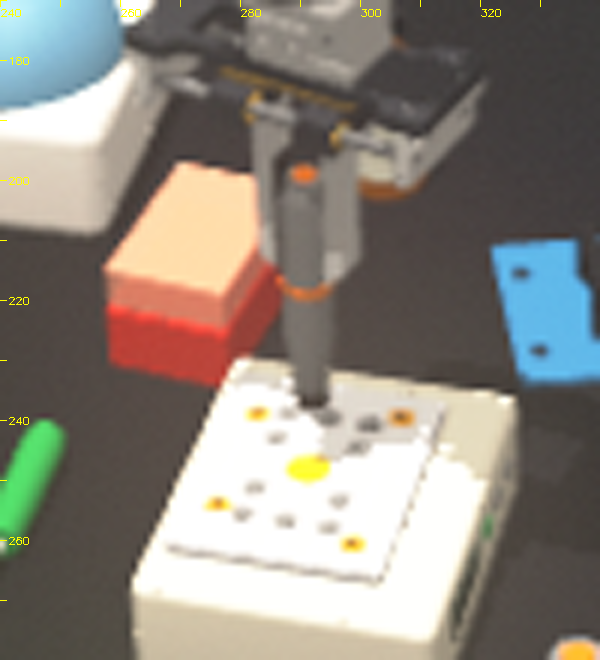

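View pics/t4.png

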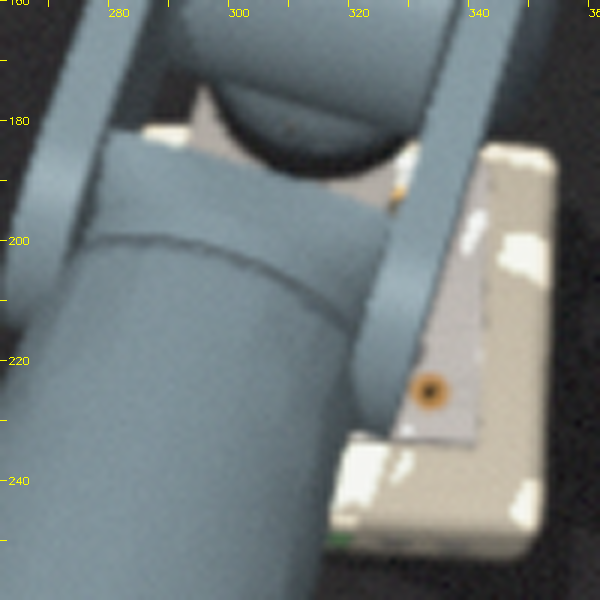

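Run:
```python
from plan import *
c=ld("side4");p=np.array([.5786,-.0509,.2286])
for h in(0,.075,.15): print(h,proj(c,p+[0,0,h-.0895]), proj(c,p+[.001,0,h-.0895])-proj(c,p+[0,0,h-.0895]))
crop(c,270,185,45,75,10,"s4b.png")
```

```text
0 [[290.11210923 236.30094396]] [[-0.29880413 -0.03640579]]
0.075 [[289.46369567 217.95824636]] [[-0.30622955 -0.03569118]]
0.15 [[288.79035001 198.68583571]] [[-0.3139227  -0.03480923]]
```

View pics/s4b.png

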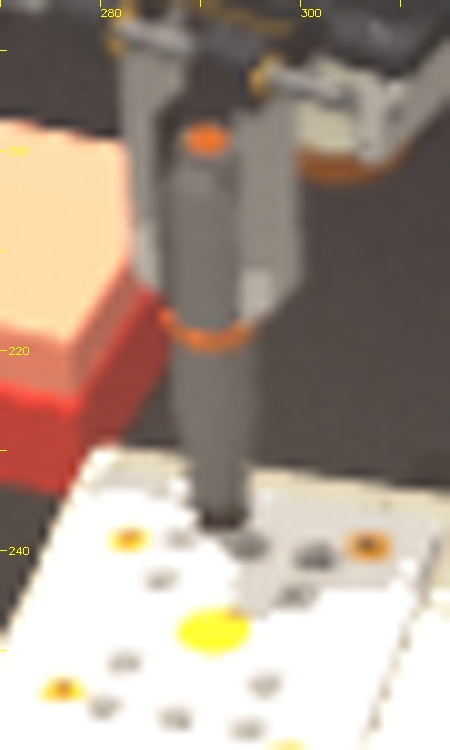

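Emit:
move_arm --pt "0.15 0.3 -0.1 0 0 0 0" --pt "0 0 0 0 0 0 0" --pt "0 0 0 0 0 0 0" --pt "0 0 0 0 0 0 0"

```text
time_s: 8.25
position: [0.5824, -0.0502, 0.2305]
tool_rot: [0.807, 0.59, -0.0, 0.0]
contact_force: [-0.2, -0.4, -2.1]
grip_width: 0.0278
```

Run:
```python
from plan import *
p,y,z=pose();print(p,y,z,robot.observe()["contact_force"])
c=robot.capture("side");pickle.dump(c,open("side5.pkl","wb"))
crop(c,270,185,45,75,10,"s5.png")
```

```text
[ 0.58238259 -0.05015369  0.23049836] -17.65687162357682 [ 9.68190704e-06 -2.97351411e-05 -1.00000000e+00] [-0.15561949 -0.36103755 -2.10769034]
```

View pics/s5.png

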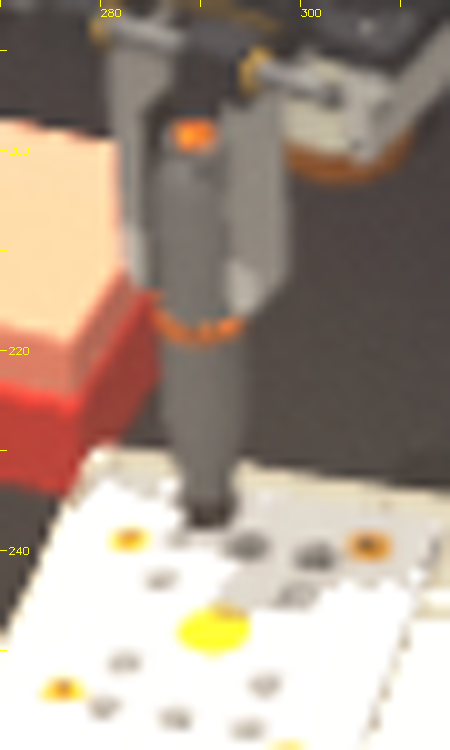

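The side view shows the nose (290.8,237) above the dot (291.3,248), within about 1 mm sideways. A small trim, then hold.

Emit:
move_arm --pt "0 -0.1 0 0 0 0 0" --pt "0 0 0 0 0 0 0" --pt "0 0 0 0 0 0 0" --pt "0 0 0 0 0 0 0" --pt "0 0 0 0 0 0 0" --pt "0 0 0 0 0 0 0" --pt "0 0 0 0 0 0 0" --pt "0 0 0 0 0 0 0" --pt "0 0 0 0 0 0 0" --pt "0 0 0 0 0 0 0" --pt "0 0 0 0 0 0 0" --pt "0 0 0 0 0 0 0" --pt "0 0 0 0 0 0 0" --pt "0 0 0 0 0 0 0" --pt "0 0 0 0 0 0 0" --pt "0 0 0 0 0 0 0"

```text
time_s: 10.3
position: [0.5814, -0.05, 0.2305]
tool_rot: [0.807, 0.59, -0.0, 0.0]
contact_force: [0.0, -0.2, -1.3]
grip_width: 0.0275
```

Run:
```python
from plan import *
p,y,z=pose();print(p,y,z)
print(delta(p,y,[.4285,.2985,.249],y),delta(p,y,[.4273,.2988,.249],y))
```

```text
[ 0.58144566 -0.04998249  0.23047286] -17.6684430746315 [-1.21474688e-05 -2.86487240e-05 -1.00000000e+00]
(array([ 28.56, -25.15,  -1.85]), np.float64(-0.0)) (array([ 28.55, -25.27,  -1.85]), np.float64(-0.0))
```

Emit:
move_arm --pt "0 0 -0.7 0 0 0 0" --pt "0.8 -0.7 -0.7 0 0 0 0" --pt "1.6 -1.4 -0.4 0 0 0 0" --pt "2.4 -2.1 0 0 0 0 0" --pt "2.8 -2.5 0 0 0 0 0" --pt "2.8 -2.5 0 0 0 0 0" --pt "2.8 -2.5 0 0 0 0 0" --pt "2.8 -2.5 0 0 0 0 0" --pt "2.8 -2.5 0 0 0 0 0" --pt "2.8 -2.5 0 0 0 0 0" --pt "2.8 -2.5 0 0 0 0 0" --pt "2.4 -2.1 0 0 0 0 0" --pt "1.2 -1.2 0 0 0 0 0" --pt "0.6 -0.7 0 0 0 0 0" --pt "0 0 0 0 0 0 0" --pt "0 0 0 0 0 0 0"

```text
time_s: 12.3
position: [0.4238, 0.2999, 0.2485]
tool_rot: [0.808, 0.59, -0.0, 0.0]
contact_force: [-0.0, -1.0, -1.4]
grip_width: 0.0277
```

Run:
```python
from plan import *
p,y,z=pose();print(p,y,z,robot.observe()["contact_force"])
print(delta(p,y,[.428,.2987,.1055],y))
for n in("side","top"):
    c=robot.capture(n);pickle.dump(c,open(n+"6.pkl","wb"))
crop(ld("side6"),270,250,90,120,6,"s6.png");crop(ld("top6"),130,230,100,70,7,"t6.png")
c=ld("side6")
for h in(0,.15): print(h,proj(c,p+[0,0,h-.0895]))
print("stand by centre .4267/.4285",proj(c,[[.4267,.2988,.07],[.4285,.2988,.07],[.4285,.2988,.008]]))
```

```text
[0.42375525 0.299928   0.24847627] -17.7271073042322 [ 1.39203939e-04 -2.38043039e-04 -9.99999962e-01] [-0.03902308 -1.04312578 -1.38590636]
(array([1.00e-02, 4.40e-01, 1.43e+01]), np.float64(-0.0))
0 [[316.42751299 315.84665423]]
0.15 [[316.46857039 275.8910295 ]]
stand by centre .4267/.4285 [[315.46655719 336.83214216]
 [314.84877586 336.74196104]
 [314.86963851 350.77005352]]
```

View pics/s6.png

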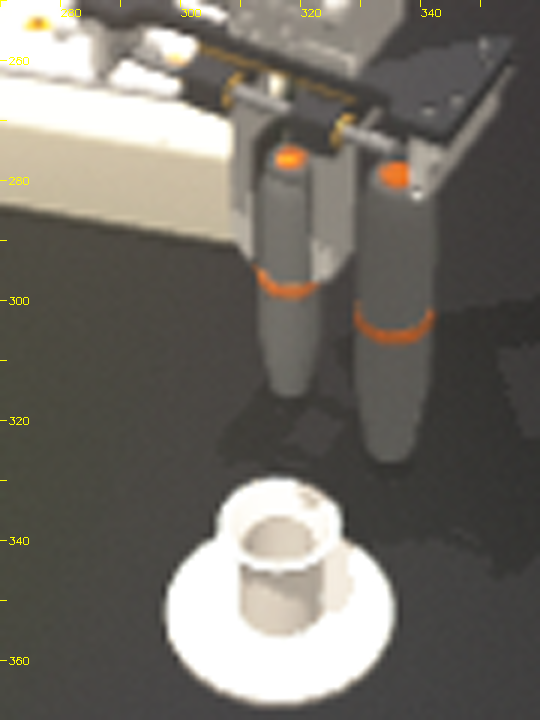

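View pics/t6.png

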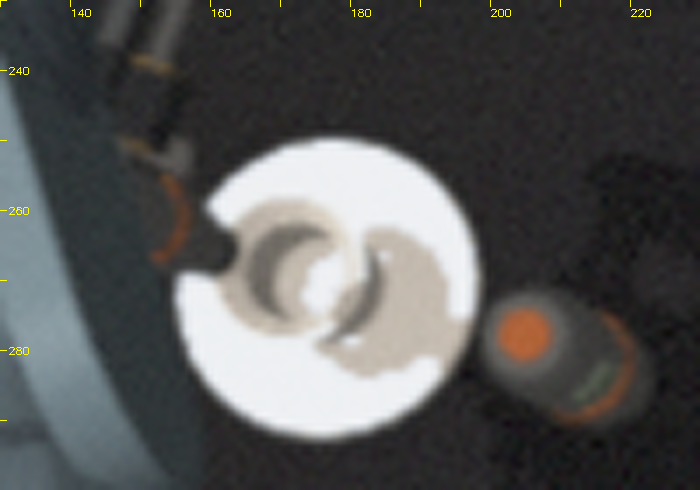

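Run:
```python
from plan import *
c=ld("top6");print(onz(c,(170.4,267.6),.07),onz(c,(176.25,270.75),.008))
p=np.array([.42376,.29993,.24848]);print(proj(c,p-[0,0,.0895]))
print(delta(p,-17.7,[.4287,.2987,.17],-17.7))
```

```text
[0.42768505 0.2987395  0.07      ] [0.42671224 0.29887386 0.008     ]
[[160.23088454 264.80390826]]
(array([0.03, 0.51, 7.85]), -0.0)
```

Emit:
move_arm --pt "0 0.5 0 0 0 0 0" --pt "0 0 2 0 0 0 0" --pt "0 0 2 0 0 0 0" --pt "0 0 1.5 0 0 0 0" --pt "0 0 0.5 0 0 0 0" --pt "0 0 0 0 0 0 0"

```text
time_s: 13.15
position: [0.4283, 0.299, 0.1885]
tool_rot: [0.807, 0.59, 0.0, 0.0]
contact_force: [-0.1, 0.7, -0.5]
grip_width: 0.0276
```

Run:
```python
from plan import *
p,y,z=pose();print(p,y,z,robot.observe()["contact_force"])
for n in("side","top"):
    c=robot.capture(n);pickle.dump(c,open(n+"7.pkl","wb"))
crop(ld("side7"),290,280,55,80,9,"s7.png");crop(ld("top7"),145,245,60,50,12,"t7.png")
print(delta(p,y,[.4287,.2987,.1055],y), proj(ld("top7"),p-[0,0,.0895]))
```

```text
[0.42832727 0.29899184 0.18854826] -17.677725970565245 [ 3.51932297e-05 -5.04248143e-06 -9.99999999e-01] [-0.11007845  0.72150271 -0.54883474]
(array([-0.02,  0.04,  8.3 ]), np.float64(-0.0)) [[167.34116428 265.94246143]]
```

View pics/s7.png

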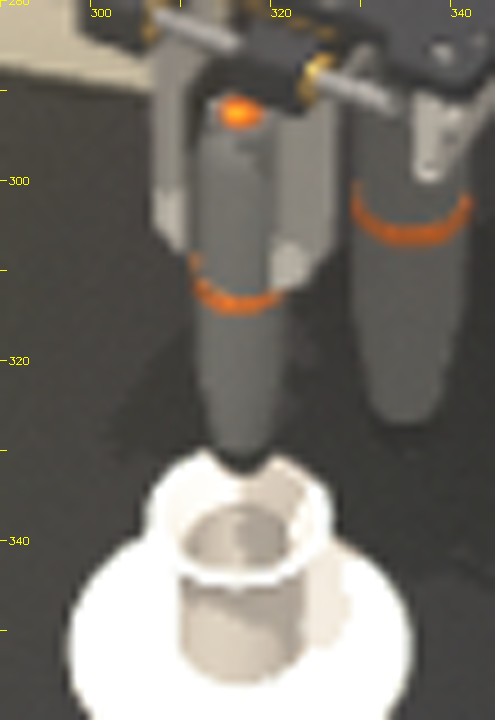

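View pics/t7.png

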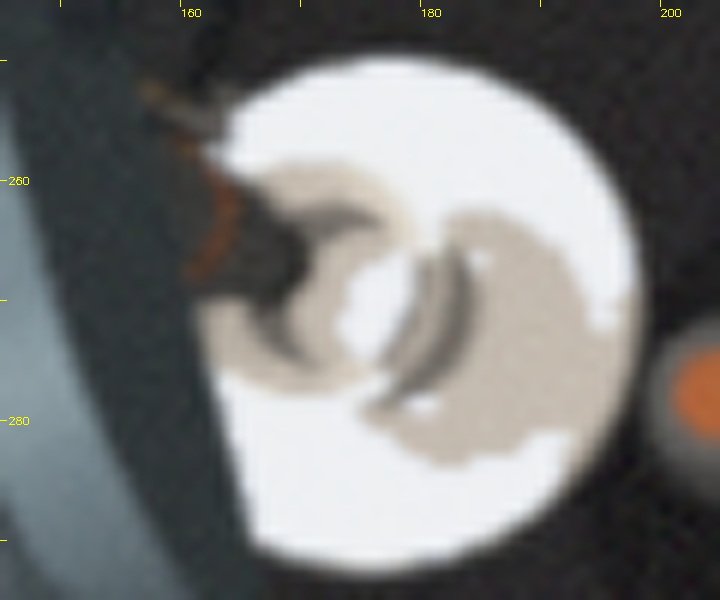

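Wand is centred over the tube (nose u≈316.9, rim centre 316.7). Lowering.

Emit:
move_arm --pt "0 0 1.5 0 0 0 0" --pt "0 0 2 0 0 0 0" --pt "0 0 2 0 0 0 0" --pt "0 0 1.5 0 0 0 0" --pt "0 0 0.8 0 0 0 0" --pt "0 0 0.4 0 0 0 0" --pt "0 0 0.25 0 0 0 0" --pt "0 0 0 0 0 0 0" --pt "0 0 0 0 0 0 0"

```text
time_s: 14.38
position: [0.4285, 0.2991, 0.1044]
tool_rot: [0.807, 0.59, 0.0, 0.0]
contact_force: [-0.6, 0.2, -1.1]
grip_width: 0.0279
```

Emit:
move_arm --pt "0 0 0.1 0 0 0 0" --pt "0 0 0 0 0 0 0.35" --pt "0 0 0 0 0 0 0.5" --pt "0 0 0 0 0 0 0.8" --pt "0 0 0 0 0 0 1" --pt "0 0 0 0 0 0 1" --pt "0 0 0 0 0 0 1" --pt "0 0 0 0 0 0 1"

```text
time_s: 15.38
position: [0.4282, 0.299, 0.103]
tool_rot: [0.807, 0.59, 0.0, 0.0]
contact_force: [-0.1, -0.2, 0.2]
grip_width: 0.0895
```

Run:
```python
from plan import *
p,y,z=pose();print(p,y,z,robot.observe()["contact_force"])
for n in("side",):
    c=robot.capture(n);pickle.dump(c,open(n+"8.pkl","wb"))
crop(ld("side8"),290,280,55,80,9,"s8.png")
```

```text
[0.42815969 0.29902579 0.1029699 ] -17.665824570377687 [ 2.53391485e-05 -2.84180671e-05 -9.99999999e-01] [-0.05946068 -0.18331654  0.22990181]
```

View pics/s8.png

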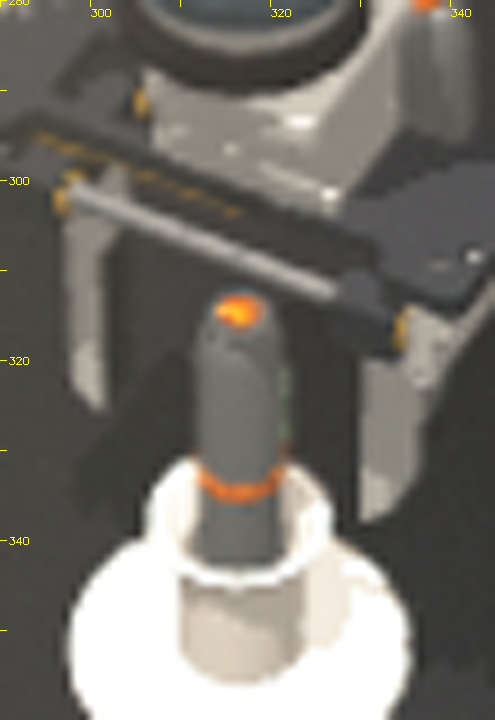

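The wand stands upright in the stand, released (grip width 90 mm). I'm rising and going over to the plate.

Emit:
move_arm --pt "0 0 -2 0 0 0 1" --pt "0 0 -4 0 0 0 1" --pt "0 0 -5 0 0 0 1" --pt "0 0 -4 0 0 0 1" --pt "-2 0.8 0 0 0 0 1" --pt "-4 1.5 0 0 0 0 1" --pt "-4 1.5 0 0 0 0 1" --pt "-4 1.5 0 0 0 0 1" --pt "-4 1.5 0 0 0 0 1" --pt "-4 1.5 0 0 0 0 1" --pt "-4 1.5 0 0 0 0 1" --pt "-4 1.5 0 0 0 0 1" --pt "-4 1.5 0 0 0 0 1" --pt "-4 1.5 0 0 0 0 1" --pt "-4 1.5 0 0 0 0 1" --pt "-4 1.5 0 0 0 0 1" --pt "-4 1.5 0 0 0 0 1" --pt "-4 1.5 0 0 0 0 1" --pt "-4 1.5 0 0 0 0 1" --pt "-1.4 2 0 0 0 0 1"

```text
time_s: 17.92
position: [0.4742, -0.3414, 0.2528]
tool_rot: [0.808, 0.589, -0.0, -0.0]
contact_force: [1.4, -0.8, 0.8]
grip_width: 0.0944
```

Emit:
move_arm --pt "0 0 0 0 0 -10 1" --pt "0 0 0 0 0 -10 1" --pt "0 0 0 0 0 -10 1" --pt "0 0 0 0 0 -6 1" --pt "0 0 0 0 0 0 1"

```text
time_s: 18.55
position: [0.4746, -0.3392, 0.2529]
tool_rot: [0.586, 0.81, 0.0, -0.0]
contact_force: [-0.9, 0.6, 0.5]
grip_width: 0.0941
```

Run:
```python
from plan import *
p,y,z=pose();print(p,y,z,robot.observe()["time_s"])
print(delta(p,y,[.4665,-.3365,.12],18.4))
```

```text
[ 0.47460584 -0.33916253  0.25286575] 18.257158274343595 [-8.96843385e-05  1.17183569e-04 -9.99999989e-01] 18.55
(array([ 0.51, -0.69, 13.29]), np.float64(-0.14))
```

Emit:
move_arm --pt "0.5 -0.7 2 0 0 -0.1 1" --pt "0 0 4 0 0 0 1" --pt "0 0 4 0 0 0 1" --pt "0 0 3 0 0 0 1" --pt "0 0 2 0 0 0 1" --pt "0 0 1 0 0 0 1" --pt "0 0 0 0 0 0 1"

```text
time_s: 19.42
position: [0.4665, -0.3367, 0.093]
tool_rot: [0.585, 0.811, -0.0, -0.0]
contact_force: [0.2, 0.1, -0.3]
grip_width: 0.0935
```

Run:
```python
from plan import *
p,y,z=pose();print(p,y,z,robot.observe()["time_s"])
print(delta(p,y,[.4665,-.3365,.0195],18.4))
for n in("side","top"):
    c=robot.capture(n);pickle.dump(c,open(n+"9.pkl","wb"))
crop(ld("side9"),305,180,70,60,10,"s9.png");crop(ld("top9"),370,210,90,80,8,"t9.png")
S,T=ld("side0"),ld("top0")
print(tri([T,S],[(408.7-.5,261.7-.5),(310+367/12-.5,200+300/12-.5)]))
```

```text
[ 0.46652401 -0.33674861  0.09302016] 18.410636928447385 [-4.33921007e-05  1.19013676e-05 -9.99999999e-01] 19.425
(array([0.02, 0.01, 7.35]), np.float64(0.01))
(array([ 0.45587126, -0.30677379,  0.01230089]), [array([0.06, 1.76]), array([-1.23, -0.23])])
```

View pics/s9.png

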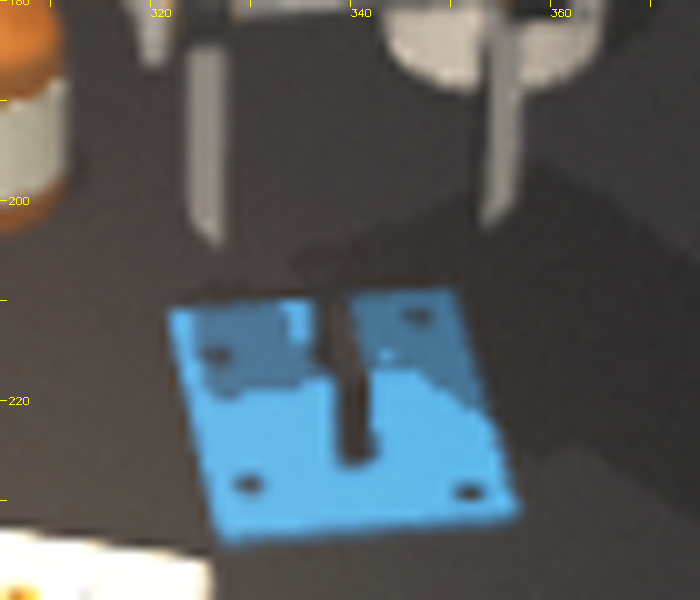

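View pics/t9.png

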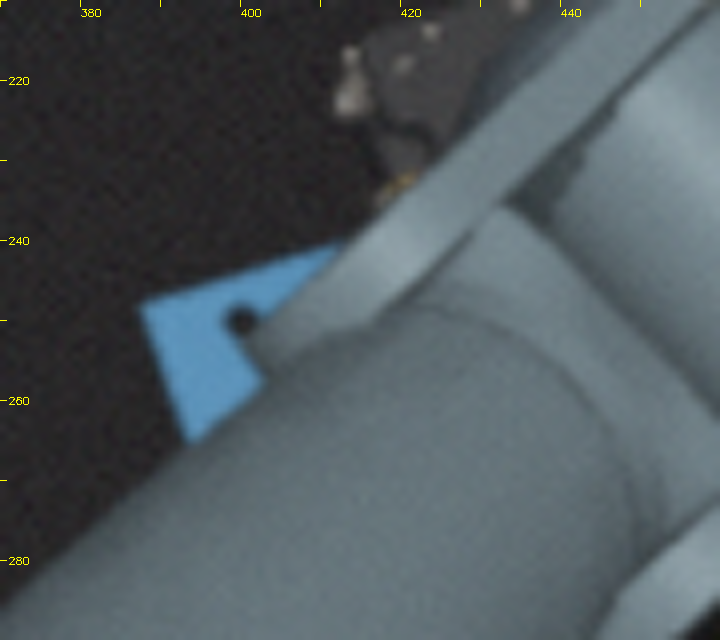

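Run:
```python
from plan import *
for f,(x0,y0,w,h,sc) in {"side0":(310,200,60,40,12),"top0":(380,225,80,70,9)}.items():
    c=ld(f);im=cv2.resize(c["color"][y0:y0+h,x0:x0+w,::-1],None,fx=sc,fy=sc,interpolation=cv2.INTER_CUBIC).copy()
    a=np.radians(18.4);Rz=np.array([[np.cos(a),-np.sin(a),0],[np.sin(a),np.cos(a),0],[0,0,1]])
    cen=np.array([.4645,-.3365,.001])
    for zz,col in((.031,(0,255,0)),(.045,(0,0,255))):
        P=[cen+Rz@[x,y,zz] for x,y in((-.006,-.036),(-.006,.036),(.006,.036),(.006,-.036))]
        q=((proj(c,P)-[x0,y0]+.5)*sc).astype(int);cv2.polylines(im,[q],True,col,1)
    P=[cen+Rz@[x,y,.005] for x,y in((-.055,-.07),(-.055,.07),(.055,.07),(.055,-.07))]
    q=((proj(c,P)-[x0,y0]+.5)*sc).astype(int);cv2.polylines(im,[q],True,(255,255,255),1)
    cv2.imwrite("pics/ov_"+f+".png",im)
```

```text
(no output)
```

View pics/ov_side0.png

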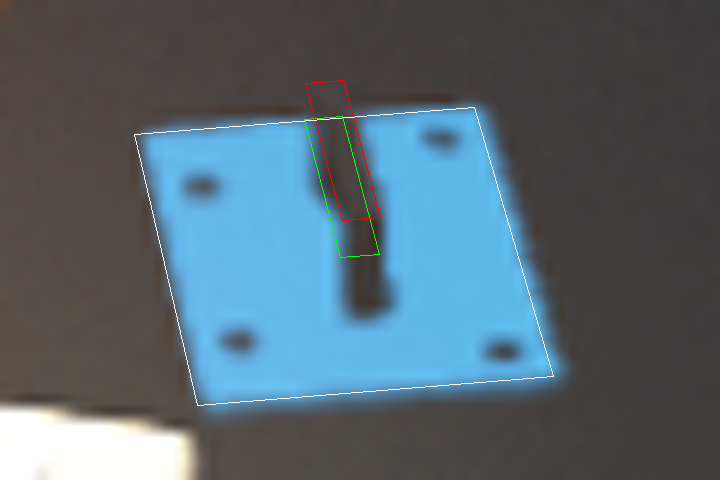

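View pics/ov_top0.png

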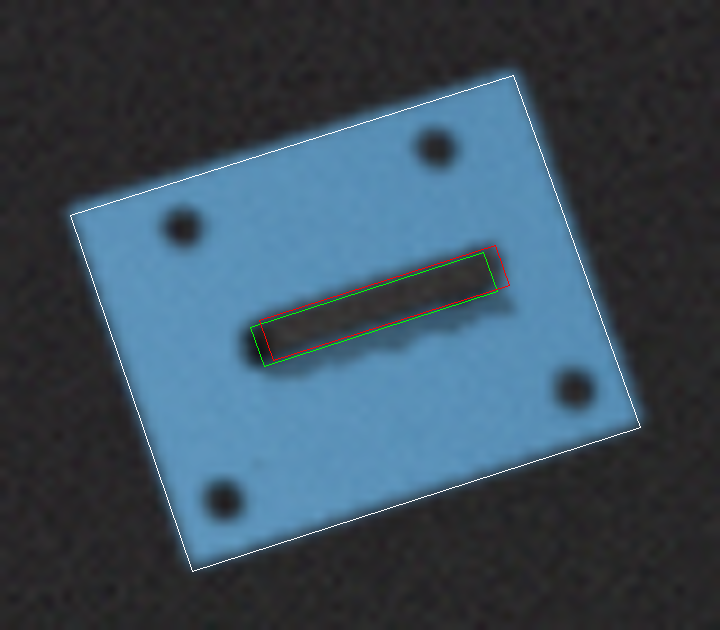

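The model overlay fits in both views, so the bar sits at the stated height, with the known ~2 mm x shift. Descending to the bar and gripping.

Emit:
move_arm --pt "0 0 2 0 0 0 1" --pt "0 0 2 0 0 0 1" --pt "0 0 1.5 0 0 0 1" --pt "0 0 1 0 0 0 1" --pt "0 0 0.5 0 0 0 1" --pt "0 0 0.3 0 0 0 1" --pt "0 0 0 0 0 0 1"

```text
time_s: 20.4
position: [0.4666, -0.3369, 0.0202]
tool_rot: [0.585, 0.811, -0.0, 0.0]
contact_force: [-0.6, -0.4, 0.6]
grip_width: 0.094
```

Run:
```python
from plan import *
p,y,z=pose();print(p,y,z,robot.observe()["contact_force"])
c=robot.capture("side");pickle.dump(c,open("side10.pkl","wb"))
crop(c,305,180,70,60,10,"s10.png")
```

```text
[ 0.46657987 -0.33685087  0.02019152] 18.431204953065734 [ 3.04098867e-04 -3.89765492e-04 -9.99999878e-01] [-0.60839632 -0.35190261  0.6338365 ]
```

View pics/s10.png

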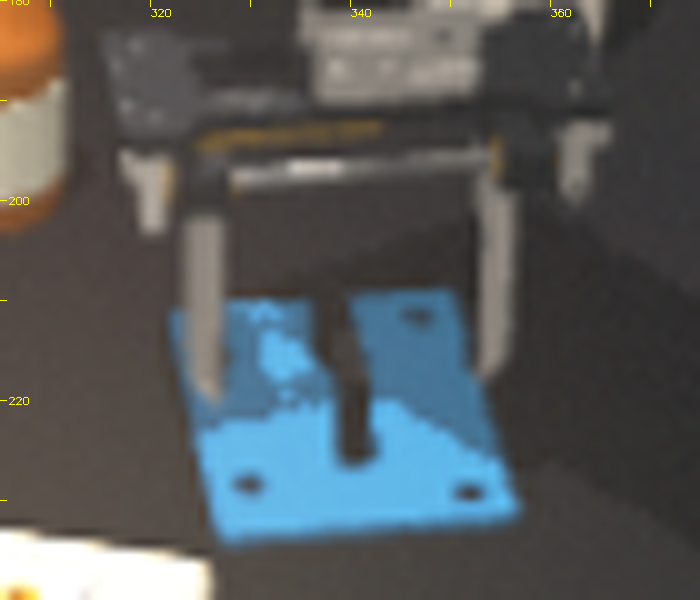

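Emit:
move_arm --pt "0 0 0 0 0 0 0.7" --pt "0 0 0 0 0 0 0.5" --pt "0 0 0 0 0 0 0.35" --pt "0 0 0 0 0 0 0.25" --pt "0 0 0 0 0 0 0.15" --pt "0 0 0 0 0 0 0.05" --pt "0 0 0 0 0 0 0" --pt "0 0 0 0 0 0 0" --pt "0 0 0 0 0 0 0" --grip_force 40

```text
time_s: 21.58
position: [0.4666, -0.3366, 0.02]
tool_rot: [0.585, 0.811, 0.0, 0.0]
contact_force: [1.5, -0.3, 0.5]
grip_width: 0.0117
```

Run:
```python
from plan import *
p,y,z=pose();print(p,y,z,robot.observe()["contact_force"])
print(delta(p,y,[.5815,-.050,.19],-2.35))
```

```text
[ 0.46661785 -0.3366172   0.01997648] 18.423321770103524 [ 4.76380438e-04 -1.90552716e-05 -9.99999886e-01] [ 1.48782392 -0.26237779  0.54181747]
(array([ 23.56,  19.96, -17.  ]), np.float64(20.77))
```

Emit:
move_arm --pt "0 0 -0.5 0 0 0 0" --pt "0 0 -1.5 0 0 0 0" --pt "0 0 -2.5 0 0 0 0" --pt "0 0 -3 0 0 0 0" --pt "0 0 -3 0 0 0 0" --pt "0 0 -3 0 0 0 0" --pt "0 0 -2 0 0 0 0" --pt "0 0 -1 0 0 0 0" --pt "0 0 -0.5 0 0 0 0" --pt "0 0 0 0 0 0 0"

```text
time_s: 22.82
position: [0.4662, -0.3364, 0.1893]
tool_rot: [0.585, 0.811, 0.0, -0.001]
contact_force: [-0.4, -0.2, -3.3]
grip_width: 0.0117
```

Emit:
move_arm --pt "0.8 0.6 0 0 0 0 0" --pt "1.6 1.3 0 0 0 0 0" --pt "2.3 2 0 0 0 0 0" --pt "2.4 2 0 0 0 0 0" --pt "2.4 2 0 0 0 0 0" --pt "2.4 2 0 0 0 0 0" --pt "2.4 2 0 0 0 0 0" --pt "2.4 2 0 0 0 0 0" --pt "2.4 2 0 0 0 0 0" --pt "2.3 2 0 0 0 0 0" --pt "1.5 1.4 0 0 0 0 0" --pt "0.6 0.6 0 0 0 0 0" --pt "0 0 0 0 0 3 0" --pt "0 0 0 0 0 5 0" --pt "0 0 0 0 0 5 0" --pt "0 0 0 0 0 5 0" --pt "0 0 0 0 0 2.8 0" --pt "0 0 0 0 0 0 0" --pt "0 0 0 0 0 0 0"

```text
time_s: 25.2
position: [0.5808, -0.051, 0.1899]
tool_rot: [0.721, 0.692, -0.0, -0.0]
contact_force: [-0.5, 1.1, -3.7]
grip_width: 0.0121
```

Run:
```python
from plan import *
s=robot.observe();p,y,z=pose(s);print(p,y,z,s["contact_force"],s["grip_width"])
print(delta(p,y,[.5815,-.050,.19],-2.35))
for n in("side","top"):
    c=robot.capture(n);pickle.dump(c,open(n+"11.pkl","wb"))
crop(ld("side11"),240,170,100,100,7,"s11.png");crop(ld("top11"),250,140,120,110,6,"t11.png")
```

```text
[ 0.58083615 -0.05103057  0.1899052 ] -2.353114869869315 [-1.38252369e-04 -1.04668065e-04 -9.99999985e-01] [-0.50825543  1.05500278 -3.65695846] 0.012089970949538287
(array([ 0.11,  0.06, -0.01]), np.float64(-0.0))
```

View pics/s11.png

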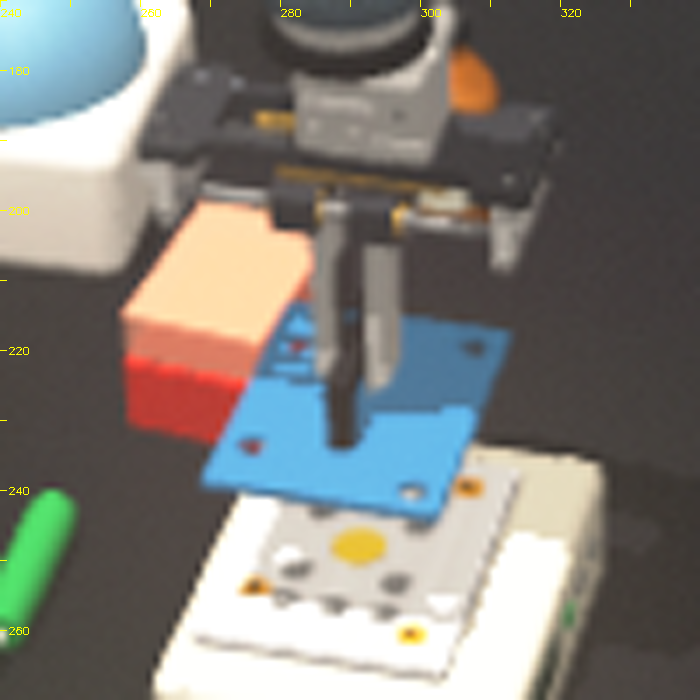

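View pics/t11.png

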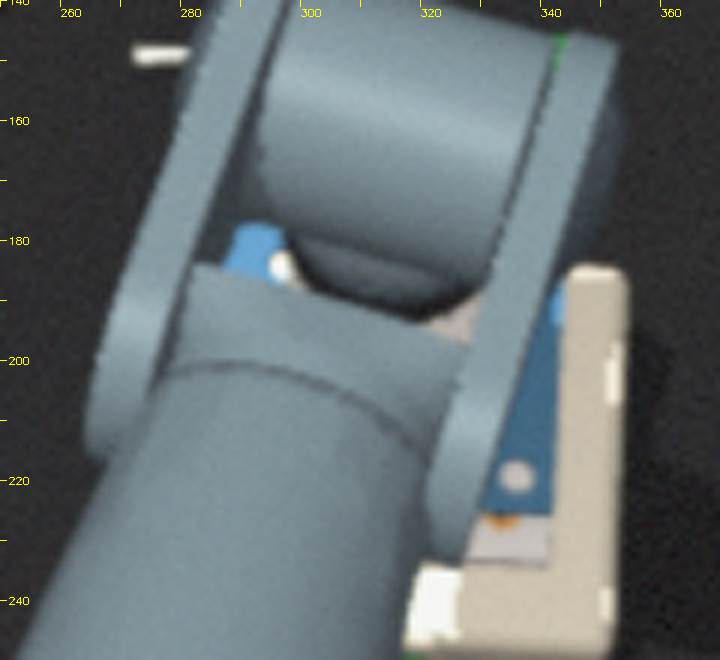

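The side view shows the plate held level over the heater with the wide pair toward the display side (holes at about (298,240), (307,219), (282,219), (275,233)). I'm lowering to 30 mm above the block.

Emit:
move_arm --pt "0.1 0.1 1 0 0 0 0" --pt "0 0 2 0 0 0 0" --pt "0 0 1.5 0 0 0 0" --pt "0 0 0.5 0 0 0 0" --pt "0 0 0 0 0 0 0" --pt "0 0 0 0 0 0 0"

```text
time_s: 26.05
position: [0.5825, -0.05, 0.1407]
tool_rot: [0.722, 0.692, 0.0, 0.001]
contact_force: [0.5, -0.3, -2.2]
grip_width: 0.011
```

Run:
```python
from plan import *
s=robot.observe();p,y,z=pose(s);print(p,y,z,s["contact_force"],s["grip_width"])
for n in("side","top"):
    c=robot.capture(n);pickle.dump(c,open(n+"12.pkl","wb"))
crop(ld("side12"),260,205,64,60,12,"s12.png");crop(ld("top12"),310,190,50,50,12,"t12.png")
```

```text
[ 0.58247751 -0.05000144  0.14067092] -2.3702796687167127 [ 1.29973346e-03 -3.69078690e-04 -9.99999087e-01] [ 0.4709573  -0.28826509 -2.24489066] 0.011015275750133726
```

View pics/s12.png

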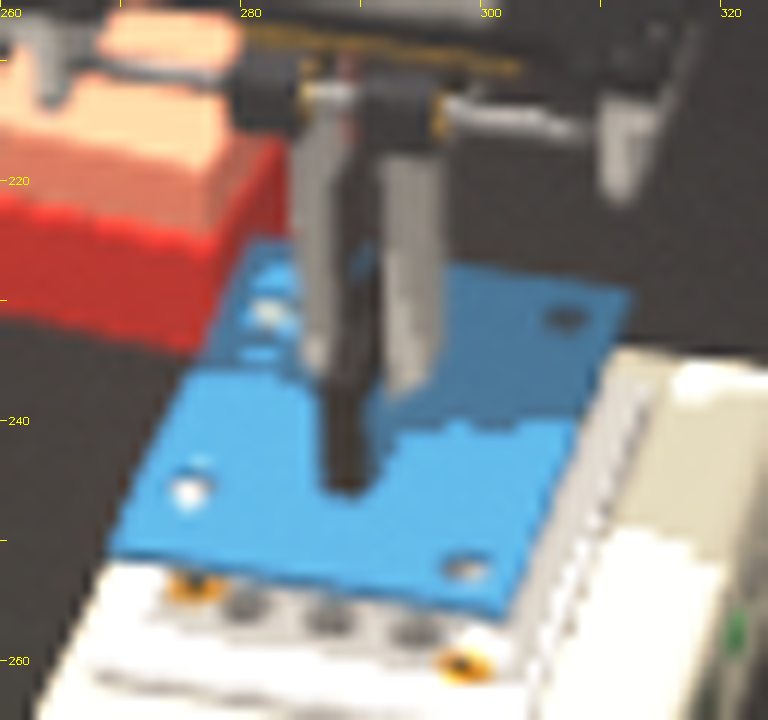

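View pics/t12.png

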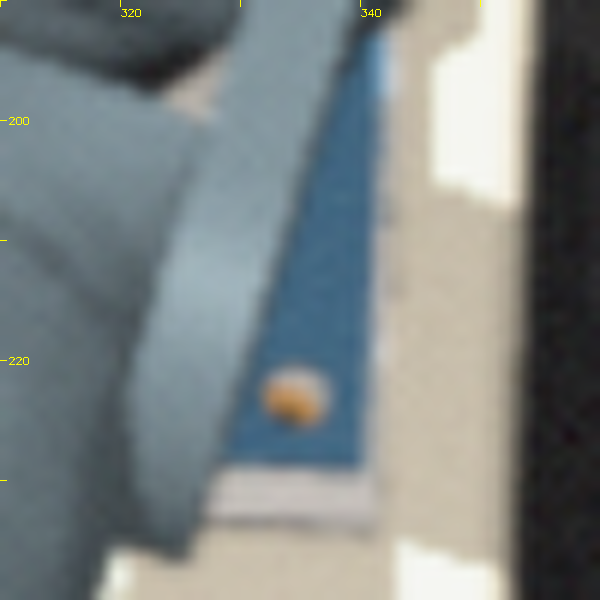

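```bash
cat > cmp.py <<'E'
from plan import *
from pts import D
def fitcam(c,uvs,names,z):
    P={n:onz(c,np.array(u)-.5,z) for n,u in zip(names,uvs)}
    return P
def run(side,holes,top,h1,zu):
    S0,T0=ld("side0"),ld("top0")
    H={f"thread{i}":onz(S0,np.array(D[f"thread{i}"][1])-.5,.09) for i in range(4)}
    hs=fit(H,[f"thread{i}" for i in range(4)],MOD);print("heater side",hs)
    P={k:onz(side,np.array(u)-.5,zu+.005) for k,u in holes.items()}
    ks=list(P);f=fit(P,ks,[MOD[int(k[-1])] for k in ks]);print("plate side",f)
    print(" side: plate-heater mm",np.round((np.array(f[0])-hs[0])*1000,2),"yaw",round(f[1]-hs[1],2))
    H={f"thread{i}":onz(T0,np.array(D[f"thread{i}"][0])-.5,.09) for i in range(4)}
    print("heater top",fit(H,[f"thread{i}" for i in range(4)],MOD))
    if h1 is not None:
        X=onz(top,np.array(h1)-.5,zu+.005);print(" top: hole1-thread1 mm",np.round((X-H["thread1"])[:2]*1000,2))
E
python3 - <<'E'
from cmp import *
g=lambda x,y:(260+x/12,205+y/12)
run(ld("side12"),{"hole0":g(466,567),"hole1":g(567,318),"hole2":g(272,313),"hole3":g(191,490)},ld("top12"),(310+295/12,190+396/12),.1207)
E
```

```text
heater side ((np.float64(0.5783587452448953), np.float64(-0.05201520653039221)), np.float64(-2.299389277709069), array([0.4 , 0.2 , 0.45, 0.42]))
plate side ((np.float64(0.5770943763835669), np.float64(-0.05114136751699555)), np.float64(-2.0924259232671534), array([0.66, 0.76, 0.91, 0.55]))
 side: plate-heater mm [-1.26  0.87] yaw 0.21
heater top ((np.float64(0.5815260046079056), np.float64(-0.05021134119601984)), np.float64(-2.417605046032555), array([0.2 , 0.18, 0.2 , 0.12]))
 top: hole1-thread1 mm [-1.56 -0.39]
```

Emit:
move_arm --pt "0 0.15 0.4 0 0 0 0" --pt "0 0 0.6 0 0 0 0" --pt "0 0 0.4 0 0 0 0" --pt "0 0 0.15 0 0 0 0" --pt "0 0 0 0 0 0 0" --pt "0 0 0 0 0 0 0" --pt "0 0 0 0 0 0 0"

```text
time_s: 27.02
position: [0.5836, -0.0499, 0.1247]
tool_rot: [0.722, 0.692, 0.0, 0.0]
contact_force: [-0.6, 0.3, -2.6]
grip_width: 0.0116
```

Run:
```python
from plan import *
s=robot.observe();p,y,z=pose(s);print(p,y,z,s["contact_force"],s["grip_width"])
for n in("side","top"):
    c=robot.capture(n);pickle.dump(c,open(n+"13.pkl","wb"))
crop(ld("side13"),260,215,64,60,12,"s13.png");crop(ld("top13"),310,190,50,50,12,"t13.png")
```

```text
[ 0.58359344 -0.04994357  0.12467046] -2.3700220249074473 [ 3.90837557e-04 -1.01334718e-04 -9.99999918e-01] [-0.56456756  0.26533371 -2.59808525] 0.011582354893403979
```

View pics/s13.png

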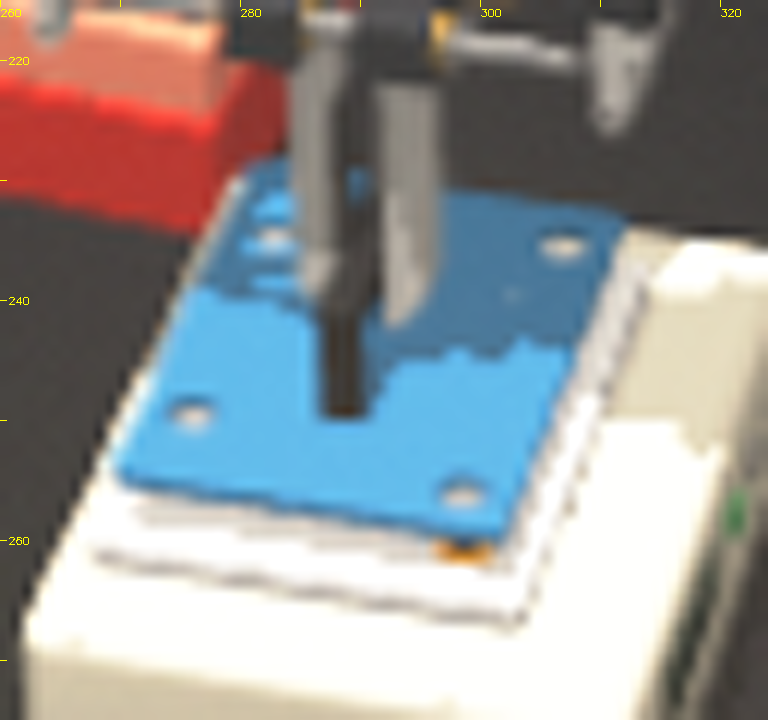

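View pics/t13.png

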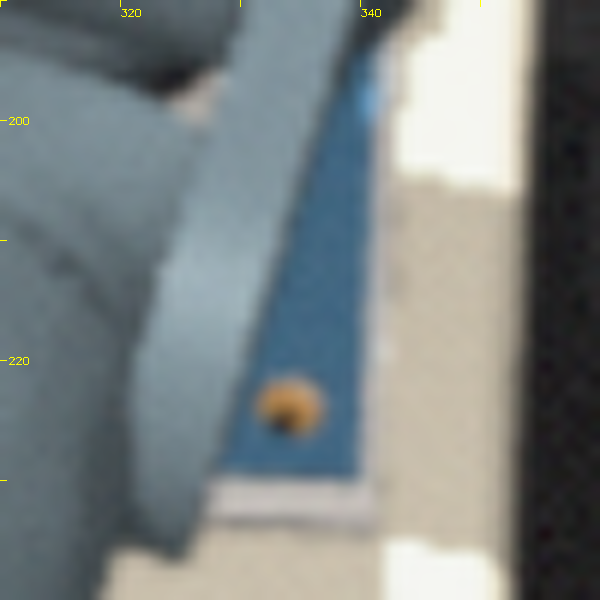

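Run:
```python
from cmp import *
g=lambda x,y:(260+x/12,215+y/12)
h={"hole0":g(463,493),"hole1":g(564,246),"hole2":g(272,238),"hole3":g(193,414)}
h1=(310+290/12,190+407/12)
run(ld("side13"),h,ld("top13"),h1,.1047)
print(tri([ld("top13"),ld("side13")],[np.array(h1)-.5,np.array(h["hole1"])-.5]))
```

```text
heater side ((np.float64(0.5783587452448953), np.float64(-0.05201520653039221)), np.float64(-2.299389277709069), array([0.4 , 0.2 , 0.45, 0.42]))
plate side ((np.float64(0.5777415252037768), np.float64(-0.05074339986274806)), np.float64(-2.4770405509875992), array([0.9 , 0.58, 0.93, 0.58]))
 side: plate-heater mm [-0.62  1.27] yaw -0.18
heater top ((np.float64(0.5815260046079056), np.float64(-0.05021134119601984)), np.float64(-2.417605046032555), array([0.2 , 0.18, 0.2 , 0.12]))
 top: hole1-thread1 mm [-0.59 -0.29]
(array([ 0.53696038, -0.10402139,  0.10950486]), [array([0.02, 0.7 ]), array([-0.5 , -0.12])])
```

Run:
```python
from cmp import *
g=lambda x,y:(260+x/12,215+y/12)
h={"hole0":g(463,493),"hole1":g(564,246),"hole2":g(272,238),"hole3":g(193,414)}
h1=(310+290/12,190+407/12)
run(ld("side13"),h,ld("top13"),h1,.1047-.0025)
```

```text
heater side ((np.float64(0.5783587452448953), np.float64(-0.05201520653039221)), np.float64(-2.299389277709069), array([0.4 , 0.2 , 0.45, 0.42]))
plate side ((np.float64(0.5784796648225675), np.float64(-0.05368110970679507)), np.float64(-2.4770405509875686), array([0.77, 0.54, 0.86, 0.5 ]))
 side: plate-heater mm [ 0.12 -1.67] yaw -0.18
heater top ((np.float64(0.5815260046079056), np.float64(-0.05021134119601984)), np.float64(-2.417605046032555), array([0.2 , 0.18, 0.2 , 0.12]))
 top: hole1-thread1 mm [-0.08 -0.43]
```

Emit:
move_arm --pt "0.03 0.02 0 0 0 0 0" --pt "0 0 0 0 0 0 0" --pt "0 0 0 0 0 0 0" --pt "0 0 0 0 0 0 0" --pt "0 0 0 0 0 0 0" --pt "0 0 0 0 0 0 0"

```text
time_s: 27.88
position: [0.5836, -0.0496, 0.1244]
tool_rot: [0.722, 0.692, -0.0, -0.0]
contact_force: [-0.4, -0.8, -2.6]
grip_width: 0.0114
```

Run:
```python
from plan import *
s=robot.observe();p,y,z=pose(s);print(p,y,z,s["contact_force"],s["grip_width"],np.abs(s["qd"]).max(),s["time_s"])
c=robot.capture("side");pickle.dump(c,open("side14.pkl","wb"));im=c["color"][:,:,::-1].copy()
a=np.radians(-2.4);Rz=np.array([[np.cos(a),-np.sin(a),0],[np.sin(a),np.cos(a),0],[0,0,1]])
cen=np.array([.5784,-.0520,.1047])
x0,y0,sc=250,205,8
im=cv2.resize(im[y0:y0+75,x0:x0+90],None,fx=sc,fy=sc,interpolation=cv2.INTER_CUBIC)
P=[cen+Rz@[x,y,.005] for x,y in((-.055,-.07),(-.055,.07),(.055,.07),(.055,-.07))]
cv2.polylines(im,[((proj(c,P)-[x0,y0]+.5)*sc).astype(int)],True,(0,0,255),1)
cv2.imwrite("pics/s14o.png",im);cv2.imwrite("pics/s14.png",c["color"][:,:,::-1])
```

```text
[ 0.58364276 -0.04958913  0.12443317] -2.369661407666124 [-4.79878556e-05  1.41370192e-05 -9.99999999e-01] [-0.44973412 -0.81524434 -2.63713661] 0.011433049068028119 0.0028549507705632436 27.875
```

View pics/s14o.png

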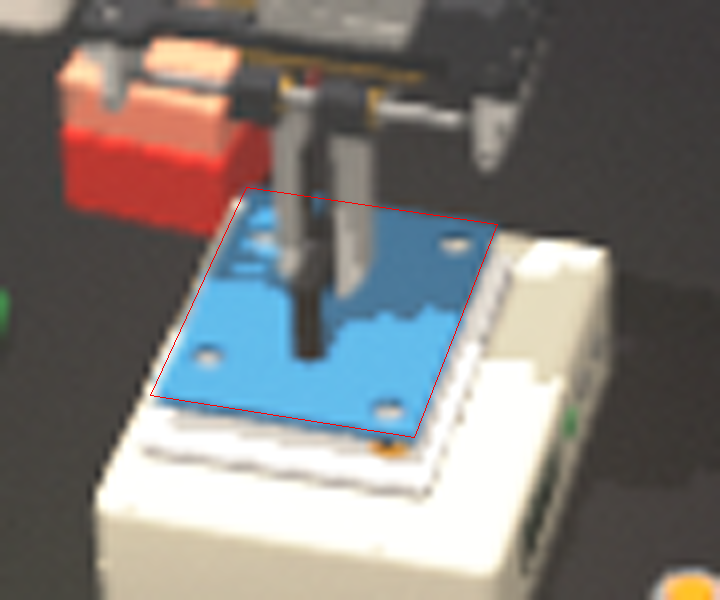

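View pics/s14.png

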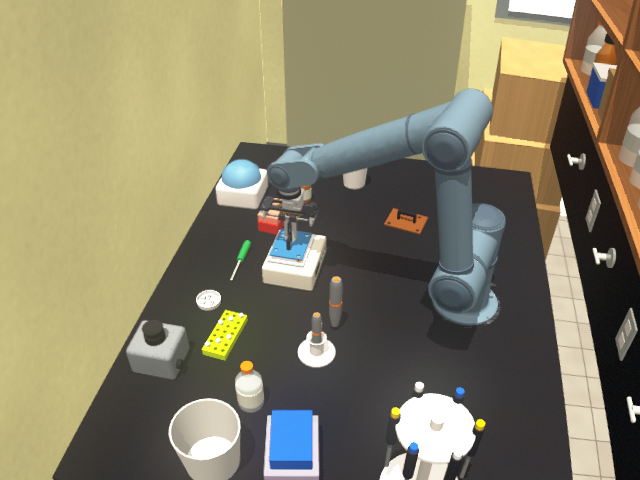

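The plate matches the level model outline to within about 1 px, the wand stands in its stand, and the bystanders sit where they were in the first picture. I'm handing in.

Run:
```python
from workcell import robot
print(robot.close_job())
```

```text
the job is handed in; nothing more can be done
None
```

I did both parts in the order asked and handed the job in at about 28 s, with the plate still held over the heater.

- **Wand:** I took the smaller wand from the stand and held it nose-down over the yellow dot, about 5 cm up, for nearly 2 s. The side view put the nose within about 1 mm of the dot sideways. I then stood it back in its stand and let go; the last picture shows it upright.
- **Plate:** I picked up the blue plate by its handle and am holding it level, wide hole pair over wide pair. Its underside is about 14.5 mm above the block by arm position, and about 15 mm by the cameras.
- **Alignment:** The last full measurement put the hole-to-thread offsets at about 0.1 mm in x and 0.4–1.7 mm in y, with a yaw error of about 0.2°. I trimmed by 0.3 mm after that and checked it only by eye against a model outline, not by a new measurement.
- **Contact:** The wrist force matches the plate's weight, so it shows no sign of touching anything.
- **Bystanders:** The other things look unmoved in the last picture.

**Disagreements:**
- The two cameras differ by about 3.5 mm in x, and the side camera is about 4.5 mm off the arm's own position. I lined up by comparing plate and heater within the same camera.
- The y offset depends on how deep in the hole its visible edge is taken to be: the side view gave +1.3 or -1.7 mm, the top view -0.3 or -0.4 mm.
- I could not measure the handle height directly, because its dark end did not match between the views. I used the stated height instead, and an overlay of it agreed with the pictures.

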